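Cover the paint keeper

ROBOT

A 6-joint arm with a two-finger parallel gripper is mounted at the origin on a cart in front of the work surface, level with it; the furniture and walls round the work are solid. World frame = base frame: x ahead of the robot, y to its left, z up, the work surface at z = 0. Lengths are in mm, angles in degrees, forces in N, time in s.
With the tool pointing down it reaches from about 300 to 850 mm from the base axis. Payload 4.2 kg.
Tool frame: the origin (TCP) lies at the very end of the fingers, on their centre line; the grasp point (between the pads) lies 19 mm behind it (env.grasp_offset is the distance from the TCP to the grasp point, in mm); z points along the fingers, y is the line along which they close (so a half turn about z gives the same grasp; the last joint's range is limited). The gripper opens to 91 mm and grips with 3 to 60 N. Pads are 32 mm wide; open, the fingers measure 118 mm over their backs; the gripper's body (76 mm by 178 mm) begins 60 mm behind the grasp point.
Start: joints at [-77.177, 18.312, 89.639, -0, 72.044, -1.146], TCP at [138.803, -558.012, 213.976] pointing down, gripper open.
Joint ranges: [-177.97, 177.97], [-48.28, 115.42], [12.27, 149.76], [-77.06, 257.06], [2.81, 150.46], [-146.56, 146.56]. Speed limits (degrees/s): [147.25, 147.25, 180, 180, 180, 180].

INTERFACE

Orientations are given as [roll, pitch, yaw] about the fixed x, y, z axes, in that order (R = Rz(yaw) Ry(pitch) Rx(roll)).
In Python, from workcell import env gives the robot as it stands. The module is installed in compiled form; this text tells all that it offers.
- The arm moves only by the tool send_rows, never from a script. Its argument "motion" is a list of rows, each an object of numbers: "tx", "ty", "tz": the shift along the tool's x, y, z in units of 500 mm (1.0 is 500 mm); "rx", "ry", "rz": the turn, a rotation vector about the tool's x, y, z in units of 30 degrees (1.0 is 30 degrees); "gripper": the closure, from -1 (fully open) to 1 (shut). In form: [{"tx": .., "ty": .., "tz": .., "rx": .., "ry": .., "rz": .., "gripper": ..}, ...]. A call has 1 to 12 rows; each row shifts and turns the commanded pose from where the row before left it, along the tool's axes as they then stand; what a row does not reach is not made up. A row lasts 1/8 s, in which the tool goes at most 62.5 mm and 10.7 degrees, less where a joint would pass 70% of its speed; a pose out of reach is approached as far as the arm can. A call with a number of a shift or a turn outside -1 to 1 is refused whole. A call with a gripper value outside its range is refused whole. The fingers move at their own pace and stop on an object; "grip_force" is the grip in N (left out, the last holds). Time passes only in rows, so rows that do not move let the fingers close. It gives the time, the measured TCP pose, the force, the opening and the grip force at its end, in the units of the state.
- env.state(): the state, without advancing time (a new reading comes with each control period).
- env.grab_frame(name): name is "scene" or "top" or "wrist"; returns a dict with "frame" (420x560x3 uint8, red, green, blue), "vertical_fov" (degrees; the focal length in pixels is half the picture's height over the tangent of half this angle, whatever the lens; pixels are square), "cx", "cy" (the principal point, pixels), "rvec" (rotation vector, rad) and "tvec" (3), from world to camera coordinates, as OpenCV has them; the wrist camera has in their place "T_tool_cam" (4x4, takes a point from camera to tool coordinates, whose origin is the TCP and whose axes are the flange's). Camera axes: x right, y down, z forward; pixel columns grow to the right and rows downward; lengths in mm; the calibration is good to about 2 mm. A picture is of the moment at which its call begins: read the wrist's pose just before it. There is no depth.
- env.job_done(): hands the job in; it is judged then, once.
The state is a dict: "time_s": time; "qpos": joint angles; "qvel": joint speeds; "effort": joint torques, N m; "ee_pos": TCP position; "ee_rot": TCP orientation; "force": force on the tool from outside, world axes, zero at the start; "torque": the same for the moment, N m; "gripper_width": finger opening in mm; "gripper_force": force on a finger pad.
Only numpy, scipy, OpenCV 4.12 (cv2) and the standard library are available. Lean on these libraries where they do the work, as an engineer would, in place of code of your own. Each camera call takes 0.05 s, during which the arm holds its last target. There are 200 camera calls.

TASK

Put the blue cover on the grey paint keeper so that the paint in it does not dry out: hold the cover tilted, hook its bare metal edge under the keeper's black lip, then swing the other edge down until the cover lies flat and fully seated in its recess, and let go. Leave the brain castings, the white dish and the orange paint pot where they are.

Things in the scene. Friction and masses are not known exactly. Their poses are not given: they have to be found in the camera images.
- case: Grey open paint keeper (shallow case) fixed to the table, two small paint dishes inside, outside 132 (x) x 162 (y) mm. Origin: centre of its underside, at table height. x points from the side with the black lip to the far side, y along the lip, z up. At yaw 0 the lip side faces the robot; yaw within 0.5 rad of that. All rigid. The cover cannot go in flat: first under the lip.
- case_recess (a point): Centre of the keeper's recess for the cover, 36 mm above the table, straight above the case's origin. The recess is 120 (x) x 150 (y) mm; at this height a ledge runs all round its inside, on which the cover rests. The far wall and both side walls rise 5 mm above the ledge, to 41 mm. Axes as the case.
- case_lip (a point): Bottom of the slot under the lip: x = -60, y = 0, z = 36 mm in the case's frame (ledge level, inner face of the near wall, middle of the lip). The fixed black lip, 4 mm thick, overhangs the recess by 10 mm (x = -60 to -50), underside at 46 mm, top at 50 mm: a slot 10 mm high and 10 mm deep. Axes as the case.
- cover_handle (a point): The loose cover's handle, to be grasped: black upright block 26 (x) x 32 (y) mm on the middle of the cover, from 5 to 47 mm above its underside. This point: on its axis, 34 mm above the underside. x points from the metal tongue edge to the far edge, z up. The cover starts flat on the table, handle up, yaw within 0.6 rad of zero.
- cover_tongue (a point): Middle of the lower corner of the tongue edge, 58 mm to -x of the handle's axis, on the underside. The cover is a flat blue plate 116 (x) x 140 (y) x 5 mm, 0.13 to 0.25 kg, balanced about the handle; its -x edge is a 14 mm wide strip of bare metal, the tongue, which goes under the lip. Axes as the cover.
- cover_far (a point): Middle of the lower corner of the cover's far edge: 58 mm to +x of the handle's axis, on the underside. Axes as the cover. To hook the tongue this edge is raised; a tilt of 10 to 25 degrees fits the slot.
- white_dish: Small white dish, 75 mm across, 15 mm high, loose on the table between the keeper and the cover; origin at the centre of its underside. Bystander.
- brain_right: Greyish-pink half-brain casting, 112 x 156 x 69 mm, loose on the table, the nearest casting to the right of the work; origin at the centre of its underside. Bystander.
- orange_pot: Small grey paint pot with orange paint, 51 mm across, 75 mm high, loose on the table behind the work; origin at the centre of its underside. Bystander.

How it is judged:
By the outcome, as a careful person would: the job done as asked, in the order asked, and still so for the second after the job is handed in, with the robot touching nothing.
It also fails if it takes over 45 s, if anything falls off the work surface, if the arm or the gripper's body presses on something with over 40 N, if the wrist force passes 120 N, or if a joint passes its speed limit or range.

## Working session

There is one attempt and no reset: what is moved stays moved. The work goes in short steps, Python scripts to look and compute and a tool call to move; the robot and the scene stay as the last step left them, time stands still between calls to the robot, and variables do not carry over. Pictures are saved under pics/ and viewed, at most 10 in all, crops included, and the job is handed in when it is done.

Besides the shell and the picture viewer there is one more tool, called after "Request:" by a JSON object that holds its "method" and its "body", one argument or row to a line. send_rows: Moves the arm, as the interface text tells. Shifts and turns lie within -1 to 1; 1 stands for 500 mm of shift or 30 degrees of turn. Its arguments: {"type":"object","properties":{"motion":{"type":"array"},"grip_force":{"type":"number"}},"required":["motion"]}

```bash
mkdir -p pics
cat > h.py <<'E'
import numpy as np, cv2
from workcell import env
from scipy.spatial.transform import Rotation as R
def grab(n,save=None):
    s=env.state(); d=env.grab_frame(n); f=d["frame"]
    if save: cv2.imwrite(save,f[:,:,::-1])
    fl=f.shape[0]/2/np.tan(np.radians(d["vertical_fov"])/2)
    K=np.array([[fl,0,d["cx"]],[0,fl,d["cy"]],[0,0,1]])
    if n=="wrist":
        T=np.eye(4);T[:3,:3]=R.from_euler('xyz',s["ee_rot"],degrees=True).as_matrix();T[:3,3]=s["ee_pos"]
        T=T@np.array(d["T_tool_cam"])
    else:
        Rm=cv2.Rodrigues(np.array(d["rvec"],float))[0]; T=np.eye(4);T[:3,:3]=Rm.T;T[:3,3]=-Rm.T@np.array(d["tvec"]).ravel()
    return f,K,T
def ray(K,T,uv,z):
    uv=np.atleast_2d(np.array(uv,float)); d=np.c_[uv,np.ones(len(uv))]@np.linalg.inv(K).T@T[:3,:3].T
    o=T[:3,3]; return o+d*((z-o[2])/d[:,2])[:,None]
def proj(K,T,P):
    P=np.atleast_2d(P); c=(P-T[:3,3])@T[:3,:3]; c=c@K.T; return c[:,:2]/c[:,2:]
E
python3 - <<'E'
from h import *
for n in("top","scene"):
    f,K,T=grab(n,f"pics/{n}0.png"); print(n,K[0,0],K[:2,2],T.round(2).tolist())
print(env.state())
a=cv2.imread("pics/top0.png");b=cv2.imread("pics/scene0.png")
E
```

```text
top 479.3103540369252 [278.50370037 216.84410048] [[-0.03, -0.99, 0.17, 343.37], [-1.0, 0.03, -0.0, -42.4], [-0.0, -0.17, -0.99, 1441.52], [0.0, 0.0, 0.0, 1.0]]
scene 472.6271544378705 [269.97500767 207.28242086] [[-0.67, -0.52, 0.53, -199.45], [-0.74, 0.48, -0.47, 612.78], [-0.01, -0.71, -0.7, 1045.01], [0.0, 0.0, 0.0, 1.0]]
{'time_s': 0.1, 'qpos': array([-7.71788727e+01,  1.83497998e+01,  8.96996918e+01, -1.68784588e-03,
        7.20435057e+01, -1.14576335e+00]), 'qvel': array([ 0.00681227, -0.02424968, -0.25565   ,  0.00466843, -0.03137817,
        0.01300322]), 'effort': array([-2.61863097e-04, -4.13332558e+01, -2.32508522e+01,  7.29825860e-02,
        4.22024424e-02, -5.72277304e-05]), 'ee_pos': array([ 138.67594915, -557.56348252,  213.18421925]), 'ee_rot': array([-1.79906989e+02, -2.55108012e-04,  1.39674121e+01]), 'force': array([-0.06311587,  0.05338529,  0.45735092]), 'torque': array([-0.0273135 ,  0.05735525, -0.00706679]), 'gripper_force': 0.0, 'gripper_width': 91.36089230570417}
```

View pics/top0.png

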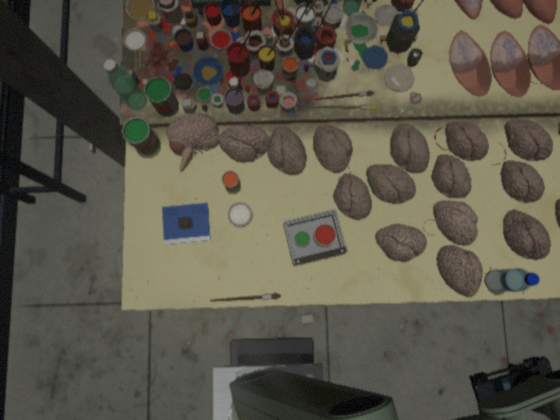

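View pics/scene0.png

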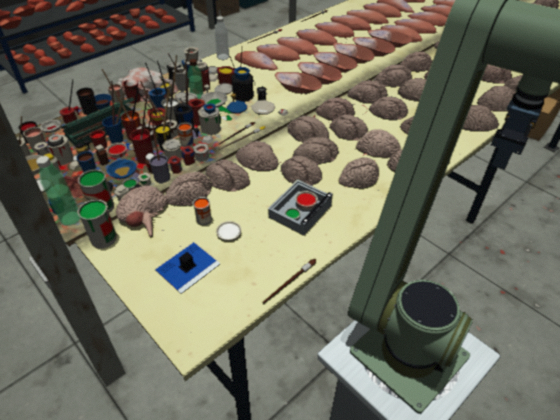

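The top view shows the blue cover at about (186,223) with its metal edge at the bottom (towards the robot). The keeper is at about (315,238) with the black lip at the bottom, the dish at (240,214) and the pot at (231,180). The nearest brain, at (401,242), is right of the keeper.

Run:
```python
from h import *
f=cv2.imread("pics/top0.png")[:,:,::-1].copy(); _,K,T=grab("top")
hsv=cv2.cvtColor(f,cv2.COLOR_RGB2HSV)
m=cv2.inRange(hsv,(100,120,40),(130,255,255)); m[:190]=0;m[260:]=0;m[:,230:]=0
m=cv2.morphologyEx(m,cv2.MORPH_CLOSE,np.ones((17,17)))
c=max(cv2.findContours(m,0,2)[0],key=cv2.contourArea); b=cv2.boxPoints(cv2.minAreaRect(c)); print("blue",b.round(1).tolist(),ray(K,T,b,5).round(0).tolist())
# keeper: non-yellow
sat=hsv[:,:,1]; k=((sat<60)|(hsv[:,:,2]<70)).astype(np.uint8)*255; k[:205]=0;k[270:]=0;k[:,:275]=0;k[:,352:]=0
k=cv2.morphologyEx(k,cv2.MORPH_OPEN,np.ones((3,3)))
c=max(cv2.findContours(k,0,2)[0],key=cv2.contourArea); b=cv2.boxPoints(cv2.minAreaRect(c)); print("keeper",b.round(1).tolist(),ray(K,T,b,41).round(0).tolist())
for n,uv,z in(("handle",(185,222),47),("dish",(240,214),15),("pot",(231,180),75),("brain",(401,242),40)): print(n,ray(K,T,uv,z).round(0))
d=env.grab_frame("wrist");print(np.round(d["T_tool_cam"],2).tolist(),d["vertical_fov"],d["cx"],d["cy"])
x=f[185:275,140:360];cv2.imwrite("pics/crop.png",cv2.resize(x[:,:,::-1],None,fx=3.6,fy=3.6,interpolation=2))
```

```text
blue [[162.3000030517578, 207.8000030517578], [205.89999389648438, 203.8000030517578], [208.60000610351562, 233.8000030517578], [165.0, 237.6999969482422]] [[624.0, 310.0, 5.0], [632.0, 177.0, 5.0], [540.0, 169.0, 5.0], [531.0, 301.0, 5.0]]
keeper [[280.79998779296875, 220.3000030517578], [336.1000061035156, 206.5], [347.6000061035156, 252.39999389648438], [292.29998779296875, 266.20001220703125]] [[569.0, -50.0, 41.0], [606.0, -216.0, 41.0], [468.0, -243.0, 41.0], [433.0, -80.0, 41.0]]
handle [[571. 232.  47.]]
dish [[596.  72.  15.]]
pot [[687.  92.  75.]]
brain [[ 495. -401.   40.]]
[[0.0, -0.96, -0.27, 74.05], [1.0, 0.0, -0.0, -0.72], [0.0, -0.27, 0.96, -170.34], [0.0, 0.0, 0.0, 1.0]] 67.72784985527394 276.67077663679396 211.21449804113647
```

View pics/crop.png

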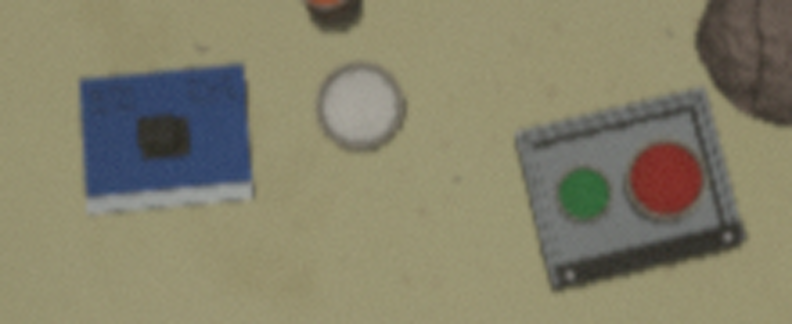

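The crop confirms the layout: the cover's metal tongue faces the robot (cover yaw about 3.5°) and the keeper's lip faces the robot (yaw about 12.6°). A brain sits near the keeper's far right corner. Next I look at the keeper with the wrist camera on the way.

Request:
{"method": "send_rows", "body": {
  "motion": [
    {"rz": -0.331,"gripper": -1},
    {"rz": -0.331,"gripper": -1},
    {"rz": -0.331,"gripper": -1},
    {"rz": -0.331,"gripper": -1},
    {"rz": -0.331,"gripper": -1},
    {"rz": -0.331,"gripper": -1},
    {"rz": -0.331,"gripper": -1},
    {"rz": -0.331,"gripper": -1}
  ]
}}

```text
invalid input at $.motion[0]: expected keys tx, ty, tz, rx, ry, rz, gripper
```

Request:
{"method": "send_rows", "body": {
  "motion": [
    {"tx": 0.0614,"ty": 0.0798,"tz": 0.0068,"gripper": -1},
    {"tx": 0.0614,"ty": 0.0798,"tz": 0.0068,"gripper": -1},
    {"tx": 0.0614,"ty": 0.0798,"tz": 0.0068,"gripper": -1},
    {"tx": 0.0614,"ty": 0.0798,"tz": 0.0068,"gripper": -1},
    {"tx": 0.0614,"ty": 0.0798,"tz": 0.0068,"gripper": -1},
    {"tx": 0.0614,"ty": 0.0798,"tz": 0.0068,"gripper": -1},
    {"tx": 0.0614,"ty": 0.0798,"tz": 0.0068,"gripper": -1},
    {"tx": 0.0614,"ty": 0.0798,"tz": 0.0068,"gripper": -1},
    {"tx": 0.0614,"ty": 0.0798,"tz": 0.0068,"gripper": -1},
    {"tx": 0.0614,"ty": 0.0798,"tz": 0.0068,"gripper": -1},
    {"gripper": -1},
    {"gripper": -1}
  ]
}}

```text
invalid input at $.motion[0]: expected keys tx, ty, tz, rx, ry, rz, gripper
```

Run:
```python
from h import *
s=env.state();print(s["time_s"],s["ee_pos"].round(1),s["ee_rot"].round(2),s["qpos"].round(1))
f,K,T=grab("wrist","pics/w1.png");np.savez("w1.npz",f=f,K=K,T=T)
```

```text
0.2 [ 138.7 -557.7  213.5] [-179.94    0.     13.97] [-77.2  18.3  89.7  -0.   72.   -1.1]
```

View pics/w1.png

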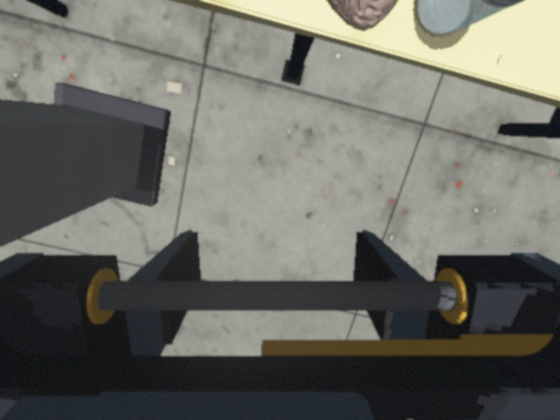

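All the keys are required, so nothing moved. The picture shows the floor and the table edge, with the gripper filling the rows below about 230, so targets must be in the upper half. I'll resend the move with every key.

Request:
{"method": "send_rows", "body": {
  "motion": [
    {"tx": 0,"ty": 0,"tz": 0,"rx": 0,"ry": 0,"rz": -0.331,"gripper": -1},
    {"tx": 0,"ty": 0,"tz": 0,"rx": 0,"ry": 0,"rz": -0.331,"gripper": -1},
    {"tx": 0,"ty": 0,"tz": 0,"rx": 0,"ry": 0,"rz": -0.331,"gripper": -1},
    {"tx": 0,"ty": 0,"tz": 0,"rx": 0,"ry": 0,"rz": -0.331,"gripper": -1},
    {"tx": 0,"ty": 0,"tz": 0,"rx": 0,"ry": 0,"rz": -0.331,"gripper": -1},
    {"tx": 0,"ty": 0,"tz": 0,"rx": 0,"ry": 0,"rz": -0.331,"gripper": -1},
    {"tx": 0,"ty": 0,"tz": 0,"rx": 0,"ry": 0,"rz": -0.331,"gripper": -1},
    {"tx": 0,"ty": 0,"tz": 0,"rx": 0,"ry": 0,"rz": -0.331,"gripper": -1}
  ]
}}

```text
time_s: 1.25
ee_pos: [138.8, -557.9, 213.8]
ee_rot: [-180.0, -0.0, 93.7]
force: [0.7, -0.2, -0.4]
gripper_width: 91.2
gripper_force: 0.0
```

Request:
{"method": "send_rows", "body": {
  "motion": [
    {"tx": 0.0614,"ty": 0.0798,"tz": 0.0068,"rx": 0,"ry": 0,"rz": 0,"gripper": -1},
    {"tx": 0.0614,"ty": 0.0798,"tz": 0.0068,"rx": 0,"ry": 0,"rz": 0,"gripper": -1},
    {"tx": 0.0614,"ty": 0.0798,"tz": 0.0068,"rx": 0,"ry": 0,"rz": 0,"gripper": -1},
    {"tx": 0.0614,"ty": 0.0798,"tz": 0.0068,"rx": 0,"ry": 0,"rz": 0,"gripper": -1},
    {"tx": 0.0614,"ty": 0.0798,"tz": 0.0068,"rx": 0,"ry": 0,"rz": 0,"gripper": -1},
    {"tx": 0.0614,"ty": 0.0798,"tz": 0.0068,"rx": 0,"ry": 0,"rz": 0,"gripper": -1},
    {"tx": 0.0614,"ty": 0.0798,"tz": 0.0068,"rx": 0,"ry": 0,"rz": 0,"gripper": -1},
    {"tx": 0.0614,"ty": 0.0798,"tz": 0.0068,"rx": 0,"ry": 0,"rz": 0,"gripper": -1},
    {"tx": 0.0614,"ty": 0.0798,"tz": 0.0068,"rx": 0,"ry": 0,"rz": 0,"gripper": -1},
    {"tx": 0.0614,"ty": 0.0798,"tz": 0.0068,"rx": 0,"ry": 0,"rz": 0,"gripper": -1},
    {"tx": 0,"ty": 0,"tz": 0,"rx": 0,"ry": 0,"rz": 0,"gripper": -1},
    {"tx": 0,"ty": 0,"tz": 0,"rx": 0,"ry": 0,"rz": 0,"gripper": -1}
  ]
}}

```text
time_s: 2.75
ee_pos: [518.3, -228.0, 179.7]
ee_rot: [-179.9, 0.0, 93.4]
force: [0.2, -0.5, -0.1]
gripper_width: 91.3
gripper_force: 0.0
```

Run:
```python
from h import *
s=env.state();print(s["time_s"],s["ee_pos"].round(1),s["ee_rot"].round(2),s["qpos"].round(1))
f,K,T=grab("wrist","pics/w2.png");np.savez("w2.npz",f=f,K=K,T=T)
```

```text
2.75 [ 518.3 -228.   179.7] [-1.7994e+02  1.0000e-02  9.3440e+01] [-24.9  18.9  93.9  -0.   67.3 -28.3]
```

View pics/w2.png

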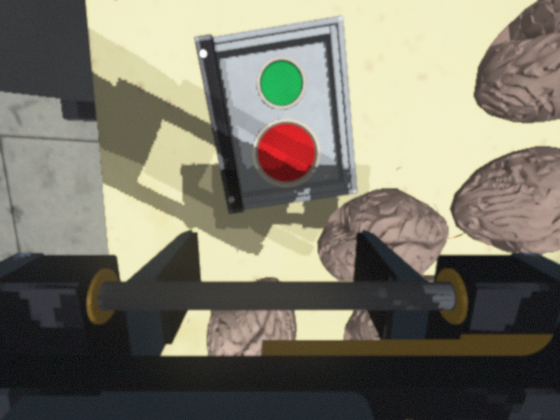

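The wrist view shows the keeper with lip corners at about (196,38) and (230,212), and far rim corners at about (342,17) and (355,192). The brain lies next to its far right corner at (383,240).

Run:
```python
from h import *
z=np.load("w2.npz");f,K,T=z["f"],z["K"],z["T"]
def order(b): return b[np.argsort(b[:,0])]
g=cv2.cvtColor(f,cv2.COLOR_RGB2GRAY)
m=(g<55).astype(np.uint8)*255; m[:30]=0;m[216:]=0;m[:,:190]=0;m[:,245:]=0
m=cv2.morphologyEx(m,cv2.MORPH_OPEN,np.ones((5,5)))
c=max(cv2.findContours(m,0,2)[0],key=cv2.contourArea);b=cv2.boxPoints(cv2.minAreaRect(c));print("lip px",b.round(1).tolist())
W=ray(K,T,b,50)[:,:2];print(W.round(1).tolist(),W.mean(0).round(1),[np.linalg.norm(W[i]-W[i-1]).round(1) for i in range(4)])
for name,uv,h in(("corners lip",[(196,38),(230,212)],50),("corners far",[(342,17),(355,192)],41)):
    p=ray(K,T,cv2.cornerSubPix(g,np.float32(uv).reshape(-1,1,2),(4,4),(-1,-1),(3,30,.01)).reshape(-1,2),h)[:,:2];q=ray(K,T,uv,h)[:,:2]
    print(name,p.round(1).tolist(),q.round(1).tolist(),np.linalg.norm(q[0]-q[1]).round(1),"yaw",np.degrees(np.arctan2(-(q[0]-q[1])[0],(q[0]-q[1])[1])).round(2),np.degrees(np.arctan2(-(p[0]-p[1])[0],(p[0]-p[1])[1])).round(2))
cv2.imwrite("pics/c2.png",cv2.resize(f[5:225,185:370,::-1],None,fx=2.7,fy=2.7,interpolation=2))
```

```text
lip px [[203.5, 77.0], [219.8000030517578, 74.0], [244.60000610351562, 210.3000030517578], [228.1999969482422, 213.3000030517578]]
[[444.2, -115.5], [458.7, -112.2], [484.8, -236.3], [468.6, -240.4]] [ 464.1 -176.1] [np.float64(127.2), np.float64(14.9), np.float64(126.8), np.float64(16.7)]
corners lip [[437.9, -84.7], [469.3, -240.4]] [[437.9, -84.7], [470.3, -238.9]] 157.6 yaw 11.87 11.41
corners far [[563.2, -58.5], [594.4, -213.0]] [[563.2, -58.5], [594.4, -213.0]] 157.6 yaw 11.41 11.41
```

View pics/c2.png

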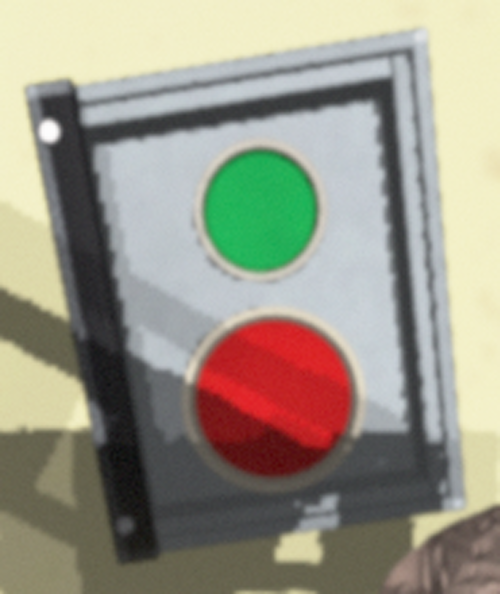

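The crop puts the lip's outer corners at (195.4,37.6) and (229.4,213.1), its inner edge at (211.7,35.4)–(244.3,209.8), and the far rim corners at (342.4,16.1) and (357.2,192.8).

Run:
```python
from h import *
z=np.load("w2.npz");K,T=z["K"],z["T"]
px=[(195.4,37.6),(229.4,213.1),(211.7,35.4),(244.3,209.8),(342.4,16.1),(357.2,192.8)]
P=np.array([ray(K,T,p,h)[0,:2] for p,h in zip(px,(50,50,50,50,41,41))])
loc=np.array([(-66,81),(-66,-81),(-50,81),(-50,-81),(66,81),(66,-81)],float)
# rigid fit
mu=P.mean(0);ml=loc.mean(0);U,S,V=np.linalg.svd((loc-ml).T@(P-mu));Rm=(U@V).T
t=mu-Rm@ml;print("centre",t.round(1),"yaw",np.degrees(np.arctan2(Rm[1,0],Rm[0,0])).round(2));print((P-(loc@Rm.T+t)).round(1).tolist(), ((P-t)@Rm).round(1).tolist())
```

```text
centre [ 516.8 -148.8] yaw 11.9
[[1.8, -1.2], [0.8, 1.6], [0.2, -2.0], [-0.1, 2.6], [-1.2, -1.8], [-1.4, 0.8]] [[-64.5, 79.4], [-64.9, -79.6], [-50.2, 79.0], [-49.6, -78.4], [64.4, 79.5], [64.8, -79.9]]
```

Keeper: centre (516.8, -148.8), yaw 11.9°, and the sizes agree to about 2 mm. Next, the cover.

Request:
{"method": "send_rows", "body": {
  "motion": [
    {"tx": 0.0955,"ty": 0.02,"tz": 0,"rx": 0,"ry": 0,"rz": 0,"gripper": -1},
    {"tx": 0.0955,"ty": 0.02,"tz": 0,"rx": 0,"ry": 0,"rz": 0,"gripper": -1},
    {"tx": 0.0955,"ty": 0.02,"tz": 0,"rx": 0,"ry": 0,"rz": 0,"gripper": -1},
    {"tx": 0.0955,"ty": 0.02,"tz": 0,"rx": 0,"ry": 0,"rz": 0,"gripper": -1},
    {"tx": 0.0955,"ty": 0.02,"tz": 0,"rx": 0,"ry": 0,"rz": 0,"gripper": -1},
    {"tx": 0.0955,"ty": 0.02,"tz": 0,"rx": 0,"ry": 0,"rz": 0,"gripper": -1},
    {"tx": 0.0955,"ty": 0.02,"tz": 0,"rx": 0,"ry": 0,"rz": 0,"gripper": -1},
    {"tx": 0.0955,"ty": 0.02,"tz": 0,"rx": 0,"ry": 0,"rz": 0,"gripper": -1},
    {"tx": 0,"ty": 0,"tz": 0,"rx": 0,"ry": 0,"rz": 0,"gripper": -1},
    {"tx": 0,"ty": 0,"tz": 0,"rx": 0,"ry": 0,"rz": 0,"gripper": -1}
  ]
}}

```text
time_s: 4.05
ee_pos: [575.7, 156.7, 180.0]
ee_rot: [-180.0, 0.1, 93.3]
force: [0.0, -0.4, 0.6]
gripper_width: 91.3
gripper_force: 0.0
```

Run:
```python
from h import *
s=env.state();print(s["time_s"],s["ee_pos"].round(1),s["ee_rot"].round(2),s["qpos"].round(1))
f,K,T=grab("wrist");np.savez("w3.npz",f=f,K=K,T=T)
cv2.imwrite("pics/c3.png",cv2.resize(f[0:230,130:430,::-1],None,fx=2.5,fy=2.5,interpolation=2))
```

```text
4.05 [575.7 156.7 180. ] [-1.7997e+02  6.0000e-02  9.3350e+01] [14.1 21.6 89.8 -0.1 68.7 10.8]
```

View pics/c3.png

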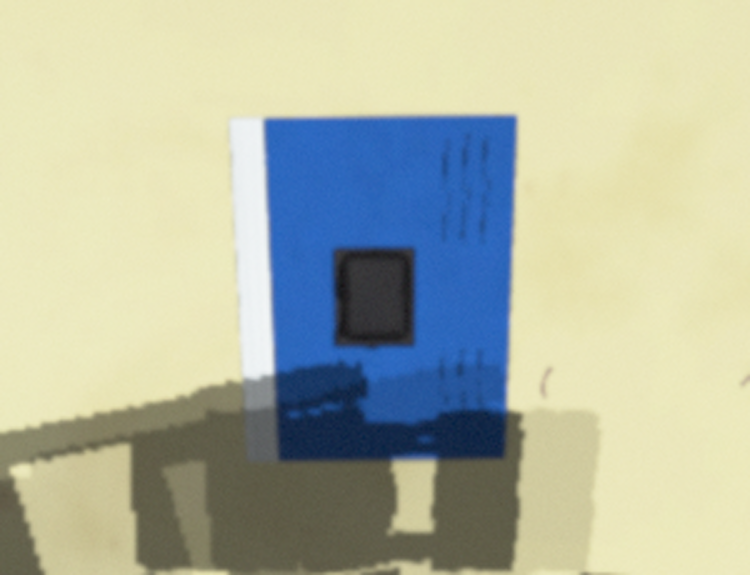

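The cover is fully in view. In the crop its corners are (230,118), (517,116), (505,458) and (245,460), and the handle is centred near (374,297).

Run:
```python
from h import *
z=np.load("w3.npz");K,T=z["K"],z["T"]
c=lambda l:[(u/2.5+130,v/2.5) for u,v in l]
P=ray(K,T,c([(230,118),(245,460),(517,116),(505,458)]),5)[:,:2]
loc=np.array([(-58,70),(-58,-70),(58,70),(58,-70)],float)
mu=P.mean(0);U,S,V=np.linalg.svd(loc.T@(P-mu));Rm=(U@V).T;yaw=np.degrees(np.arctan2(Rm[1,0],Rm[0,0]))
print("cover",mu.round(1),"yaw",yaw.round(2),((P-mu)@Rm).round(1).tolist(),"handle top",ray(K,T,c([(374,297)]),47).round(1))
s=env.state();Rt=R.from_euler('xyz',s["ee_rot"],degrees=True).as_matrix()
print("tool shift to z=17 grasp",(Rt.T@(np.r_[mu,16]-s["ee_pos"])).round(1),"yaw change",yaw+90-s["ee_rot"][2])
```

```text
cover [572.1 237.9] yaw 3.76 [[-57.3, 69.3], [-58.1, -69.3], [57.3, 69.2], [58.1, -69.2]] handle top [[571.7 237.5  47. ]]
tool shift to z=17 grasp [ 81.7   1.1 164. ] yaw change 0.4577166688081178
```

Request:
{"method": "send_rows", "body": {
  "motion": [
    {"tx": 0.0817,"ty": 0.001,"tz": 0,"rx": 0,"ry": 0,"rz": -0.015,"gripper": -1},
    {"tx": 0.0817,"ty": 0.001,"tz": 0,"rx": 0,"ry": 0,"rz": 0,"gripper": -1},
    {"tx": 0,"ty": 0,"tz": 0.08,"rx": 0,"ry": 0,"rz": 0,"gripper": -1},
    {"tx": 0,"ty": 0,"tz": 0.08,"rx": 0,"ry": 0,"rz": 0,"gripper": -1},
    {"tx": 0,"ty": 0,"tz": 0.08,"rx": 0,"ry": 0,"rz": 0,"gripper": -1},
    {"tx": 0,"ty": 0,"tz": 0.05,"rx": 0,"ry": 0,"rz": 0,"gripper": -1},
    {"tx": 0,"ty": 0,"tz": 0.038,"rx": 0,"ry": 0,"rz": 0,"gripper": -1},
    {"tx": 0,"ty": 0,"tz": 0,"rx": 0,"ry": 0,"rz": 0,"gripper": -1},
    {"tx": 0,"ty": 0,"tz": 0,"rx": 0,"ry": 0,"rz": 0,"gripper": -1}
  ]
}}

```text
time_s: 5.22
ee_pos: [572.6, 239.0, 16.9]
ee_rot: [179.9, -0.0, 93.8]
force: [0.2, -0.1, 0.2]
gripper_width: 91.0
gripper_force: 0.0
```

Request:
{"method": "send_rows", "body": {
  "grip_force": 40,
  "motion": [
    {"tx": 0,"ty": 0,"tz": 0,"rx": 0,"ry": 0,"rz": 0,"gripper": 1},
    {"tx": 0,"ty": 0,"tz": 0,"rx": 0,"ry": 0,"rz": 0,"gripper": 1},
    {"tx": 0,"ty": 0,"tz": 0,"rx": 0,"ry": 0,"rz": 0,"gripper": 1},
    {"tx": 0,"ty": 0,"tz": 0,"rx": 0,"ry": 0,"rz": 0,"gripper": 1},
    {"tx": 0,"ty": 0,"tz": 0,"rx": 0,"ry": 0,"rz": 0,"gripper": 1},
    {"tx": 0,"ty": 0,"tz": 0,"rx": 0,"ry": 0,"rz": 0,"gripper": 1},
    {"tx": 0,"ty": 0,"tz": 0,"rx": 0,"ry": 0,"rz": 0,"gripper": 1},
    {"tx": 0,"ty": 0,"tz": 0,"rx": 0,"ry": 0,"rz": 0,"gripper": 1}
  ]
}}

```text
time_s: 6.22
ee_pos: [572.0, 239.9, 15.9]
ee_rot: [180.0, 0.0, 93.9]
force: [0.7, 0.4, -0.6]
gripper_width: 25.4
gripper_force: 40.0
```

The grip holds at 25.4 mm on the 26 mm handle. Next: lift, turn to the keeper's yaw, carry over and tilt 17°.

Request:
{"method": "send_rows", "body": {
  "motion": [
    {"tx": 0,"ty": 0,"tz": -0.04,"rx": 0,"ry": 0,"rz": 0,"gripper": 1},
    {"tx": 0,"ty": 0,"tz": -0.095,"rx": 0,"ry": 0,"rz": 0,"gripper": 1},
    {"tx": 0,"ty": 0,"tz": -0.095,"rx": 0,"ry": 0,"rz": -0.268,"gripper": 1},
    {"tx": -0.092,"ty": -0.0314,"tz": 0,"rx": 0,"ry": 0,"rz": 0,"gripper": 1},
    {"tx": -0.092,"ty": -0.0314,"tz": 0,"rx": 0,"ry": 0,"rz": 0,"gripper": 1},
    {"tx": -0.092,"ty": -0.0314,"tz": 0,"rx": 0,"ry": 0,"rz": 0,"gripper": 1},
    {"tx": -0.092,"ty": -0.0314,"tz": 0,"rx": 0,"ry": 0,"rz": 0,"gripper": 1},
    {"tx": -0.092,"ty": -0.0314,"tz": 0,"rx": 0,"ry": 0,"rz": 0,"gripper": 1},
    {"tx": -0.092,"ty": -0.0314,"tz": 0,"rx": 0,"ry": 0,"rz": 0,"gripper": 1},
    {"tx": -0.092,"ty": -0.0314,"tz": 0,"rx": 0,"ry": 0,"rz": 0,"gripper": 1},
    {"tx": -0.092,"ty": -0.0314,"tz": 0,"rx": 0,"ry": 0,"rz": 0,"gripper": 1},
    {"tx": 0,"ty": 0,"tz": 0,"rx": 0,"ry": 0,"rz": 0,"gripper": 1}
  ]
}}

```text
time_s: 7.72
ee_pos: [524.0, -148.8, 130.6]
ee_rot: [-180.0, 0.0, 101.6]
force: [0.4, 0.7, -1.6]
gripper_width: 25.9
gripper_force: 40.0
```

Request:
{"method": "send_rows", "body": {
  "motion": [
    {"tx": 0,"ty": 0,"tz": 0,"rx": -0.19,"ry": 0,"rz": 0,"gripper": 1},
    {"tx": 0,"ty": 0,"tz": 0,"rx": -0.19,"ry": 0,"rz": 0,"gripper": 1},
    {"tx": 0,"ty": 0,"tz": 0,"rx": -0.19,"ry": 0,"rz": 0,"gripper": 1},
    {"tx": 0,"ty": 0,"tz": 0,"rx": 0,"ry": 0,"rz": 0,"gripper": 1},
    {"tx": 0,"ty": 0,"tz": 0,"rx": 0,"ry": 0,"rz": 0,"gripper": 1}
  ]
}}

```text
time_s: 8.35
ee_pos: [525.5, -145.7, 131.3]
ee_rot: [162.9, 0.0, 101.9]
force: [0.4, 0.0, -2.1]
gripper_width: 26.0
gripper_force: 40.0
```

```bash
cat >> h.py <<'E'
C=np.array([516.8,-148.8,0]);KR=R.from_euler('z',11.9,degrees=True).as_matrix()
OFF=np.array([0,1.,16.]); R0=R.from_euler('xyz',[180,0,90],degrees=True).as_matrix()
def cover(s):  # tongue in keeper frame, far, tilt, yaw err
    Rt=R.from_euler('xyz',s["ee_rot"],degrees=True).as_matrix(); Rc=KR.T@Rt@R0.T
    O=KR.T@(s["ee_pos"]-C)-Rc@OFF
    return O+Rc@[-58,0,0],O+Rc@[58,0,0],np.degrees(np.arcsin(Rc[2,0])),np.degrees(np.arctan2(Rc[1,0],Rc[0,0]))
def report(tongue=None):
    s=env.state();t,f,a,y=cover(s);print("t",s["time_s"],"tongue",t.round(1),"far",f.round(1),"tilt",a.round(2),"yawerr",y.round(2),"F",(KR.T@s["force"]).round(1),"torque",s["torque"].round(2))
    if tongue is not None:
        Rt=R.from_euler('xyz',s["ee_rot"],degrees=True).as_matrix();print("tool shift mm",(Rt.T@KR@(np.array(tongue)-t)).round(1))
E
python3 - <<'E'
from h import *
report([-44,0,60])
f,K,T=grab("wrist","pics/w4.png")
E
```

```text
t 8.35 tongue [-41.6   0.2  98.9] far [ 69.3   0.3 133. ] tilt 17.08 yawerr 0.04 F [ 0.4 -0.1 -2.1] torque [-0.1   0.11  0.03]
tool shift mm [ -0.2 -13.7  36.5]
```

View pics/w4.png

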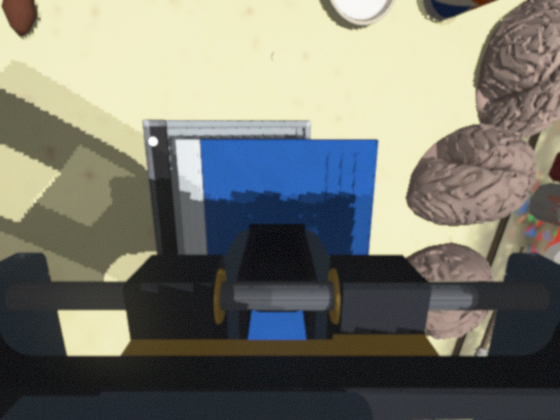

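The view shows the cover held straight over the keeper, parallel to it. The tongue's left corner is at (176,140), and the lip runs along x≈160 to its left. I lower it, then check that corner against the model.

Request:
{"method": "send_rows", "body": {
  "motion": [
    {"tx": 0,"ty": -0.0138,"tz": 0.0365,"rx": 0,"ry": 0,"rz": 0,"gripper": 1},
    {"tx": 0,"ty": -0.0138,"tz": 0.0365,"rx": 0,"ry": 0,"rz": 0,"gripper": 1},
    {"tx": 0,"ty": 0,"tz": 0,"rx": 0,"ry": 0,"rz": 0,"gripper": 1},
    {"tx": 0,"ty": 0,"tz": 0,"rx": 0,"ry": 0,"rz": 0,"gripper": 1}
  ]
}}

```text
time_s: 8.9
ee_pos: [523.5, -146.7, 92.7]
ee_rot: [162.8, 0.0, 101.9]
force: [0.1, -0.6, -0.6]
gripper_width: 25.7
gripper_force: 40.0
```

Run:
```python
from h import *
report([-44,0,38])
f,K,T=grab("wrist"); s=env.state()
t,fa,a,y=cover(s); th=np.radians(a); up=np.array([-np.sin(th),0,np.cos(th)])*5
w=lambda p:C+KR@np.array(p,float)
L=dict(tongueL=t+up+[0,70,0],farL=fa+up+[0,70,0],lipOutL=[-66,81,50],lipInL=[-50,81,50],wallFarL=[66,81,41])
for k,p in L.items(): print(k,(proj(K,T,w(p))[0]).round(1))
cv2.imwrite("pics/c5.png",cv2.resize(f[60:270,110:410,::-1],None,fx=2.5,fy=2.5,interpolation=2))
```

```text
t 8.9 tongue [-43.7  -0.4  60.3] far [67.2 -0.3 94.5] tilt 17.16 yawerr 0.04 F [ 0.  -0.6 -0.6] torque [-0.09  0.15 -0.02]
tool shift mm [ 0.4 -6.9 21.2]
tongueL [177.8 138.4]
farL [382.8 138.3]
lipOutL [138.5 117.4]
lipInL [167.5 117.5]
wallFarL [335.8 118.8]
```

View pics/c5.png

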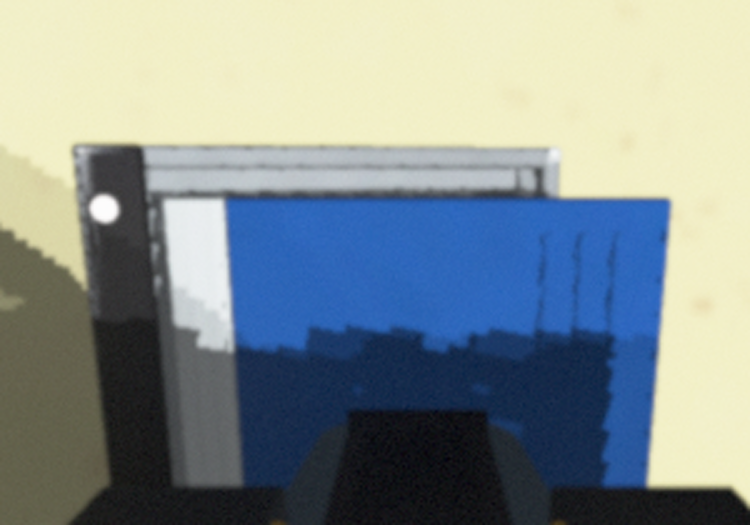

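The crop matches the model to about 2 px. The tongue corner is at (175,139) against a prediction of (178,138), so the cover sits about 1.5 mm nearer the lip than modelled. I correct for that, lower the tongue into the recess and then slide it under the lip.

```bash
sed -i 's/OFF=np.array(\[0,1.,16.\])/OFF=np.array([1.5,1.,16.])/' h.py
python3 - <<'E'
from h import *
report([-44,0,38.5])
E
```

```text
t 8.95 tongue [-45.1  -0.5  60.1] far [65.7 -0.4 94.4] tilt 17.19 yawerr 0.04 F [ 0.2  0.1 -0.7] torque [-0.09  0.13 -0.01]
tool shift mm [ 0.5 -5.3 20.9]
```

Request:
{"method": "send_rows", "body": {
  "motion": [
    {"tx": 0.0004,"ty": -0.0036,"tz": 0.014,"rx": 0,"ry": 0,"rz": 0,"gripper": 1},
    {"tx": 0.0004,"ty": -0.0036,"tz": 0.014,"rx": 0,"ry": 0,"rz": 0,"gripper": 1},
    {"tx": 0,"ty": -0.0036,"tz": 0.014,"rx": 0,"ry": 0,"rz": 0,"gripper": 1},
    {"tx": 0,"ty": 0,"tz": 0,"rx": 0,"ry": 0,"rz": 0,"gripper": 1},
    {"tx": 0,"ty": 0,"tz": 0,"rx": 0,"ry": 0,"rz": 0,"gripper": 1}
  ]
}}

```text
time_s: 9.57
ee_pos: [523.4, -146.1, 70.3]
ee_rot: [162.9, 0.0, 101.9]
force: [0.4, -0.0, -2.5]
gripper_width: 25.5
gripper_force: 40.0
```

Run:
```python
from h import *
report([-54,0,38])
```

```text
t 9.575 tongue [-45.2   0.3  37.5] far [65.7  0.3 71.6] tilt 17.1 yawerr -0.0 F [ 0.4 -0.1 -2.5] torque [-0.06  0.17 -0.02]
tool shift mm [-0.3 -8.3 -3. ]
```

Request:
{"method": "send_rows", "body": {
  "motion": [
    {"tx": 0,"ty": -0.0055,"tz": -0.0017,"rx": 0,"ry": 0,"rz": 0,"gripper": 1},
    {"tx": 0,"ty": -0.0055,"tz": -0.0017,"rx": 0,"ry": 0,"rz": 0,"gripper": 1},
    {"tx": 0,"ty": -0.0055,"tz": -0.0017,"rx": 0,"ry": 0,"rz": 0,"gripper": 1},
    {"tx": 0,"ty": 0,"tz": 0,"rx": 0,"ry": 0,"rz": 0,"gripper": 1},
    {"tx": 0,"ty": 0,"tz": 0,"rx": 0,"ry": 0,"rz": 0,"gripper": 1}
  ]
}}

```text
time_s: 10.2
ee_pos: [514.9, -147.9, 70.4]
ee_rot: [162.9, 0.0, 101.9]
force: [-0.4, -0.7, -1.7]
gripper_width: 25.6
gripper_force: 40.0
```

Run:
```python
from h import *
report([-57,0,37.5])
```

```text
t 10.2 tongue [-53.8   0.3  37.6] far [57.   0.3 71.8] tilt 17.11 yawerr -0.0 F [-0.5 -0.6 -1.7] torque [-0.03  0.13 -0.03]
tool shift mm [-0.3 -3.1 -0.8]
```

Request:
{"method": "send_rows", "body": {
  "motion": [
    {"tx": 0,"ty": -0.0029,"tz": -0.0008,"rx": 0,"ry": 0,"rz": 0,"gripper": 1},
    {"tx": 0,"ty": -0.0029,"tz": -0.0008,"rx": 0,"ry": 0,"rz": 0,"gripper": 1},
    {"tx": 0,"ty": -0.0019,"tz": -0.0005,"rx": 0,"ry": 0,"rz": 0,"gripper": 1},
    {"tx": 0,"ty": 0,"tz": 0,"rx": 0,"ry": 0,"rz": 0,"gripper": 1},
    {"tx": 0,"ty": 0,"tz": 0,"rx": 0,"ry": 0,"rz": 0,"gripper": 1}
  ]
}}

```text
time_s: 10.82
ee_pos: [511.0, -148.7, 70.2]
ee_rot: [162.9, 0.0, 101.9]
force: [-0.1, 0.6, -1.8]
gripper_width: 26.0
gripper_force: 40.0
```

Run:
```python
from h import *
report([-57.5,0,37])
```

```text
t 10.825 tongue [-57.8   0.3  37.4] far [53.   0.3 71.5] tilt 17.1 yawerr 0.0 F [-0.   0.6 -1.8] torque [-0.11  0.15 -0.01]
tool shift mm [-0.3  0.2  0.5]
```

Request:
{"method": "send_rows", "body": {
  "motion": [
    {"tx": 0,"ty": -0.0019,"tz": -0.0006,"rx": 0,"ry": 0,"rz": 0,"gripper": 1},
    {"tx": 0,"ty": 0,"tz": 0,"rx": 0,"ry": 0,"rz": 0,"gripper": 1},
    {"tx": 0,"ty": 0,"tz": 0,"rx": 0,"ry": 0,"rz": 0,"gripper": 1}
  ]
}}

```text
time_s: 11.2
ee_pos: [510.2, -148.9, 70.3]
ee_rot: [162.9, 0.0, 101.9]
force: [1.3, -0.2, -2.1]
gripper_width: 25.9
gripper_force: 40.0
```

Request:
{"method": "send_rows", "body": {
  "motion": [
    {"tx": 0,"ty": -0.0019,"tz": -0.0006,"rx": 0,"ry": 0,"rz": 0,"gripper": 1},
    {"tx": 0,"ty": 0,"tz": 0,"rx": 0,"ry": 0,"rz": 0,"gripper": 1},
    {"tx": 0,"ty": 0,"tz": 0,"rx": 0,"ry": 0,"rz": 0,"gripper": 1}
  ]
}}

```text
time_s: 11.58
ee_pos: [510.1, -149.0, 70.5]
ee_rot: [162.8, 0.0, 101.9]
force: [4.6, 2.7, -4.0]
gripper_width: 25.9
gripper_force: 40.0
```

Run:
```python
from h import *
report([-57.5,0,37])
```

```text
t 11.575 tongue [-58.7   0.2  37.6] far [52.1  0.1 72. ] tilt 17.21 yawerr -0.04 F [ 5.   1.7 -4. ] torque [ 0.42 -0.85  0.12]
tool shift mm [-0.2  1.   1. ]
```

The tongue touched the near wall at modelled x = -58.7, where -58.5 was expected. I back off by 2 mm, lower it 1 mm, then swing down about the tongue corner.

Request:
{"method": "send_rows", "body": {
  "motion": [
    {"tx": 0,"ty": 0.003,"tz": 0.003,"rx": 0,"ry": 0,"rz": 0,"gripper": 1},
    {"tx": 0,"ty": 0,"tz": 0,"rx": 0,"ry": 0,"rz": 0,"gripper": 1},
    {"tx": 0,"ty": 0,"tz": 0,"rx": 0,"ry": 0,"rz": 0,"gripper": 1}
  ]
}}

```text
time_s: 11.95
ee_pos: [510.5, -148.7, 69.1]
ee_rot: [162.9, -0.0, 101.9]
force: [0.7, 0.5, -0.6]
gripper_width: 25.8
gripper_force: 40.0
```

Request:
{"method": "send_rows", "body": {
  "motion": [
    {"tx": 0,"ty": 0.002,"tz": 0.0089,"rx": 0.1417,"ry": 0,"rz": 0,"gripper": 1},
    {"tx": 0,"ty": 0,"tz": 0,"rx": 0,"ry": 0,"rz": 0,"gripper": 1},
    {"tx": 0,"ty": 0.002,"tz": 0.0089,"rx": 0.1417,"ry": 0,"rz": 0,"gripper": 1},
    {"tx": 0,"ty": 0,"tz": 0,"rx": 0,"ry": 0,"rz": 0,"gripper": 1},
    {"tx": 0,"ty": 0,"tz": 0,"rx": 0,"ry": 0,"rz": 0,"gripper": 1}
  ]
}}

```text
time_s: 12.58
ee_pos: [514.0, -147.5, 60.8]
ee_rot: [171.4, -0.1, 101.9]
force: [0.7, -0.8, -1.9]
gripper_width: 26.1
gripper_force: 40.0
```

Run:
```python
from h import *
report([-57.5,0,36.6])
```

```text
t 12.575 tongue [-58.9   0.9  36.1] far [55.8  0.9 53.5] tilt 8.6 yawerr 0.0 F [ 0.5 -1.  -1.9] torque [-0.04  0.03  0.01]
tool shift mm [-0.9  1.5 -0.3]
```

Request:
{"method": "send_rows", "body": {
  "motion": [
    {"tx": 0,"ty": 0.0028,"tz": 0.0089,"rx": 0.1417,"ry": 0,"rz": 0,"gripper": 1},
    {"tx": 0,"ty": 0,"tz": 0,"rx": 0,"ry": 0,"rz": 0,"gripper": 1},
    {"tx": 0,"ty": 0.0014,"tz": 0.005,"rx": 0.08,"ry": 0,"rz": 0,"gripper": 1},
    {"tx": 0,"ty": 0,"tz": 0,"rx": 0,"ry": 0,"rz": 0,"gripper": 1},
    {"tx": 0,"ty": 0,"tz": 0,"rx": 0,"ry": 0,"rz": 0,"gripper": 1}
  ]
}}

```text
time_s: 13.2
ee_pos: [517.0, -147.1, 54.5]
ee_rot: [178.0, -0.0, 101.9]
force: [-0.4, -0.9, -1.2]
gripper_width: 25.8
gripper_force: 40.0
```

Run:
```python
from h import *
report([-58,0,36])
```

```text
t 13.2 tongue [-58.4   0.6  36.4] far [57.6  0.6 40.4] tilt 1.97 yawerr -0.01 F [-0.5 -0.8 -1.2] torque [-0.01 -0.07 -0.02]
tool shift mm [-0.6  0.4  0.5]
```

Request:
{"method": "send_rows", "body": {
  "motion": [
    {"tx": 0,"ty": 0.001,"tz": 0.0042,"rx": 0.066,"ry": 0,"rz": 0,"gripper": 1},
    {"tx": 0,"ty": 0,"tz": 0.001,"rx": 0,"ry": 0,"rz": 0,"gripper": 1},
    {"tx": 0,"ty": 0,"tz": 0,"rx": 0,"ry": 0,"rz": 0,"gripper": 1},
    {"tx": 0,"ty": 0,"tz": 0,"rx": 0,"ry": 0,"rz": 0,"gripper": 1}
  ]
}}

```text
time_s: 13.7
ee_pos: [518.3, -147.0, 51.9]
ee_rot: [-180.0, 0.0, 101.9]
force: [0.4, 0.2, -0.6]
gripper_width: 25.8
gripper_force: 40.0
```

Run:
```python
from h import *
report([-58,0,36])
```

```text
t 13.7 tongue [-57.7   0.4  36. ] far [58.3  0.4 35.9] tilt -0.03 yawerr 0.0 F [ 0.4  0.2 -0.6] torque [ 0.04 -0.1  -0.02]
tool shift mm [-0.4 -0.3 -0. ]
```

Request:
{"method": "send_rows", "body": {
  "motion": [
    {"tx": 0,"ty": 0,"tz": 0.0016,"rx": 0,"ry": 0,"rz": 0,"gripper": 1},
    {"tx": 0,"ty": 0,"tz": 0,"rx": 0,"ry": 0,"rz": 0,"gripper": 1},
    {"tx": 0,"ty": 0,"tz": 0,"rx": 0,"ry": 0,"rz": 0,"gripper": 1}
  ]
}}

```text
time_s: 14.08
ee_pos: [518.3, -147.1, 51.9]
ee_rot: [-180.0, 0.0, 101.9]
force: [-1.5, 0.3, 5.6]
gripper_width: 25.7
gripper_force: 40.0
```

Run:
```python
from h import *
report()
```

```text
t 14.075 tongue [-57.7   0.4  35.9] far [58.3  0.4 35.9] tilt -0.02 yawerr -0.0 F [-1.4  0.6  5.6] torque [0.15 0.11 0.08]
```

The cover rests on the ledge: +5.6 N, flat, at z 36. I release it and back straight up. While opening, a finger back goes at most 59 mm from the axis at z≈52, just above the 50 mm lip, so I open only part-way first.

Request:
{"method": "send_rows", "body": {
  "motion": [
    {"tx": 0,"ty": 0,"tz": 0,"rx": 0,"ry": 0,"rz": 0,"gripper": 0.1},
    {"tx": 0,"ty": 0,"tz": 0,"rx": 0,"ry": 0,"rz": 0,"gripper": 0.1},
    {"tx": 0,"ty": 0,"tz": 0,"rx": 0,"ry": 0,"rz": 0,"gripper": 0.1},
    {"tx": 0,"ty": 0,"tz": 0,"rx": 0,"ry": 0,"rz": 0,"gripper": 0.1},
    {"tx": 0,"ty": 0,"tz": 0,"rx": 0,"ry": 0,"rz": 0,"gripper": 0.1}
  ]
}}

```text
time_s: 14.7
ee_pos: [518.4, -147.1, 51.1]
ee_rot: [-180.0, 0.0, 101.9]
force: [0.1, -0.2, -0.4]
gripper_width: 41.1
gripper_force: 0.0
```

Request:
{"method": "send_rows", "body": {
  "motion": [
    {"tx": 0,"ty": 0,"tz": -0.02,"rx": 0,"ry": 0,"rz": 0,"gripper": 0.1},
    {"tx": 0,"ty": 0,"tz": -0.06,"rx": 0,"ry": 0,"rz": 0,"gripper": 0.1},
    {"tx": 0,"ty": 0,"tz": -0.1,"rx": 0,"ry": 0,"rz": 0,"gripper": 0.1},
    {"tx": -0.08,"ty": 0,"tz": -0.08,"rx": 0,"ry": 0,"rz": 0,"gripper": 0.1},
    {"tx": -0.08,"ty": 0,"tz": 0,"rx": 0,"ry": 0,"rz": 0,"gripper": 0.1},
    {"tx": 0,"ty": 0,"tz": 0,"rx": 0,"ry": 0,"rz": 0,"gripper": 0.1},
    {"tx": 0,"ty": 0,"tz": 0,"rx": 0,"ry": 0,"rz": 0,"gripper": 0.1}
  ]
}}

```text
time_s: 15.58
ee_pos: [534.4, -224.8, 181.0]
ee_rot: [-179.9, -0.1, 101.9]
force: [0.5, 0.8, -0.1]
gripper_width: 40.6
gripper_force: 0.0
```

Run:
```python
from h import *
f,K,T=grab("wrist","pics/w9.png"); w=lambda p:C+KR@np.array(p,float)
for p in([-50,70,41],[58,70,41],[58,-70,41],[-50,-70,41]): print(p,proj(K,T,w(p)).round(1))
```

```text
[-50, 70, 41] [[221.3  41.6]]
[58, 70, 41] [[342.   41.5]]
[58, -70, 41] [[334.3 194.5]]
[-50, -70, 41] [[227.9 194.5]]
```

View pics/w9.png

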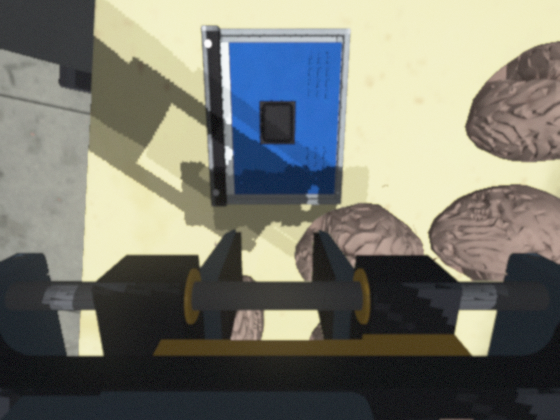

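The view shows the cover flat in its recess with the tongue under the lip. Its corners, about (229,41) to (342,41) and (336,195), match the seated prediction, and the brains are undisturbed. I hand the job in.

```bash
python3 -c "
from workcell import env
print(env.job_done())"
```

```text
the job is handed in; nothing more can be done
None
```

The blue cover is hooked under the keeper's lip, lying flat in its recess and released; I handed the job in at about 15.6 s, with no verdict returned.

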